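# Tap a hanger into a knob and hang it in the drying tub

## Task

Get the grey knob ready to dry: tap the tapered shank of the steel hanger straight down into the knob's socket until the hanger's collar sits fully home on the knob, so that friction alone holds the knob. Then lift the knob by the hanger and hook the hanger's bent lip over any side of the square tub's rim, so that the knob hangs inside, touching neither the tub's floor nor its walls. Leave everything else on the table where it is.

Things in the scene. Friction and masses are not known exactly. Their poses are not given: they have to be found in the camera images.
- hanger: bare steel hanger, 80 g, upright at the start in the stand. Origin on the shank's axis at the collar's underside; z up the axis. Round shank z -24 to 0 mm, tapering from 14 mm at the collar to 11 mm near its bevelled tip (8 mm); collar 34 mm across, z 0 to 5; stem 10 mm across; flat arm z 30 to 33, 18 mm wide, from the axis 48 mm towards -x, with a hook at its end; square head above the arm
- hanger_head (a point): centre of the flat top of the hanger's head, 68 mm above the hanger's origin. The head is a square post 14 x 14 mm, sides along the hanger's x and y, z 33 to 68 mm in its frame: to grip and to tap on
- hanger_saddle (a point): closed top of the hook's slot (underside of the arm), hanger frame x -41.25, z +30 mm; it rests on the tub's rim when hung. The slot is 8.5 mm wide, between an inner leg (x -37 to -34, rubber foot, down to z 0.5) and the outer bent lip (x -48.5 to -45.5 down to z 14, then flared outwards to z 4), both 18 mm wide
- knob: plain grey round knob with ribbed side, about 65 g, 44 mm diameter (47 over the ribs), 40 mm high, loose on the table; origin at the centre of its underside, z up. Its top holds a tapered socket of four sprung steel jaws
- knob_mouth (a point): centre of the knob's top face, 40 mm above its underside: the socket's mouth, 12 mm across. The hanger's origin lies here when the shank is home. Set in lightly, the shank stops with the collar some 5 to 12 mm above this; from there the push grows to about 10 to 17 N at home, and friction then holds the knob
- stand: round wooden stand fixed to the table, 44 mm diameter, 40 mm high, with a loose hole from which the hanger lifts straight out without force; origin at the centre of its underside, z up. Note: the black and red fairing to its right and behind stands high: come to the stand from the robot's side or from above
- tub: empty open-topped square grey tub fixed to the table, 150 x 150 mm outside, 95 mm high, walls 5 mm thick (their mid-planes 72.5 mm from the centre); origin at the centre of its underside, x and y square to its sides, z up. Any of its four sides may carry the hanger
- paint_blue: dropper bottle of blue paint with white nozzle, 37 mm across, 96 mm high, standing loose; origin at the centre of its underside; to be left alone
- spare_jar_c: empty clear glass jar with grey lid, 34 mm across, 52 mm high, standing loose; origin at the centre of its underside; to be left alone
- screwdriver: screwdriver with yellow handle lying along its y axis, 24 x 170 x 26 mm; origin at the centre of its underside; to be left alone
- glue_tube: white glue tube lying along its y axis, 38 x 126 x 25 mm; origin at the centre of its underside; to be left alone
Not all that is in view belongs to the job. What is shaped like the knob but blue or yellow is not meant.

How it is judged:
By the outcome, as a careful person would: the job done as asked, in the order asked, and still so for the second after the job is handed in, with the robot touching nothing.
It also fails if it takes over 64 s, if anything falls off the work surface, if the arm or the gripper's body presses on something with over 40 N, if the wrist force passes 120 N, or if a joint passes its speed limit or range.

## Robot

A 6-joint arm with a two-finger parallel gripper is mounted at the origin on a cart in front of the work surface, level with it; the furniture and walls round the work are solid. World frame = base frame: x ahead of the robot, y to its left, z up, the work surface at z = 0. Lengths are in m, angles in degrees, forces in N, time in s.
With the tool pointing down it reaches from about 0.325 to 0.85 m from the base axis. Payload 4.4 kg.
Tool frame: the origin (TCP) lies midway between the tips of the shut fingers; the grasp point (between the pads) lies 19 mm behind it (env.grasp_offset is the distance from the TCP to the grasp point, in m); z points along the fingers, y is the direction in which the jaws open and shut (so a half turn about z gives the same grasp; the last joint's range is limited). The gripper opens to 94 mm and grips with 3 to 60 N. Pads are 16 mm wide; open, the fingers measure 119 mm over their backs; the gripper's body (75 mm by 177 mm) begins 78 mm behind the grasp point.
Start: joints at [-73.596, 11.837, 88.321, -0, 79.842, -8.623], TCP at [0.243, -0.521, 0.173] pointing down, gripper open.
Joint ranges: [-156.59, 156.59], [-49.26, 127.26], [12.9, 141.05], [-63.56, 243.56], [4.71, 150.69], [-161.64, 161.64]. Speed limits (degrees/s): [159.86, 159.86, 180, 180, 180, 180].

## Interface

Orientations are given as [roll, pitch, yaw] about the fixed x, y, z axes, in that order (R = Rz(yaw) Ry(pitch) Rx(roll)).
In Python, from plant import env gives the robot as it stands.
- The arm moves only by the tool step_arm, never from a script. Its arguments are lists of equal length, an entry for each row: "hand": the gripper's target within -1 to 1 (shut at 1, half-way at 0, fully open at -1); "translation": the shift along the tool's x, y, z in units of 30 mm (1.0 is 30 mm), a list of three; "turn": the turn about the tool's z in units of 6 degrees (1.0 is 6 degrees). A call has 1 to 12 rows; each row is the pose to reach, as a shift and turn from the pose measured when the call began, along the tool's axes at that moment; what a row does not reach only later rows make up. A row lasts 1/10 s, in which the tool goes at most 50 mm and 8.59 degrees, less where a joint would pass 70% of its speed; a pose out of reach is approached as far as the arm can. A call with a gripper value outside its range is refused whole. The fingers move at their own pace and stop on an object; "newtons" is the grip in N (left out, the last holds). Time passes only in rows, so rows that repeat a pose let the fingers close. It gives the time, the measured TCP pose, the force and the opening at its end, in the units of the state.
- env.sense(): the state, without advancing time (a new reading comes with each control period).
- env.read_camera(name): name is "scene" or "side" or "wrist"; returns a dict with "frame" (384x512x3 uint8, red, green, blue), "z_map" (384x512 float32, m along the optical axis (not along the pixel's ray), 0 where there is no reading), "intrinsics" (3x3 intrinsics, pixels), "distortion" ([k1, k2, p1, p2, k3] as OpenCV has them; the pictures are not rectified), "R" (3x3) and "t" (3): a world point X has camera coordinates R X + t. Camera axes: x right, y down, z forward; pixel columns grow to the right and rows downward; lengths in m; the calibration is good to about 2 mm. A picture is of the moment at which its call begins.
- env.sign_off(): hands the job in, once; it reports no verdict.
The state is a dict: "time": time; "joints": joint angles; "dq": joint speeds; "effort": joint torques, N m; "ee_pos": TCP position; "ee_rot": TCP orientation; "force": force on the tool from outside, world axes, zero at the start; "moment": the same for the moment, N m; "width": opening from 0.0 (shut) to 1.0 (fully open).
Only numpy, scipy, OpenCV 4.12 (cv2) and the standard library are available. Lean on these libraries where they do the work, as an engineer would, in place of code of your own. Each camera call takes 0.05 s, during which the arm holds its last target. There are 200 camera calls.

## Working session

There is one attempt and no reset: what is moved stays moved. The work goes in short steps, Python scripts to look and compute and a tool call to move; the robot and the scene stay as the last step left them, time stands still between calls to the robot, and variables do not carry over. Pictures are saved under pics/ and viewed, about 8 in all and at most 12, crops included, and the job is handed in when it is done.

Besides the shell and the picture viewer there is one more tool, called after "Call:" as name([rows], argument=value, ...), one row to a line, values as JSON. step_arm: Moves the arm, as the interface text tells. Its arguments: {"type":"object","properties":{"hand":{"type":"array","items":{"type":"number"}},"translation":{"type":"array","items":{"type":"array","items":{"type":"number"}}},"turn":{"type":"array","items":{"type":"number"}},"newtons":{"type":"number"}},"required":["hand","translation","turn"]}

```bash
mkdir -p pics; ls; cat > h.py <<'E'
import numpy as np, cv2
from plant import env
def cam(n,save=None):
    c=env.read_camera(n)
    if save: cv2.imwrite('pics/'+save,c['frame'][:,:,::-1])
    return c
def cloud(c):
    K=np.array(c['intrinsics']);h,w=c['z_map'].shape
    u,v=np.meshgrid(np.arange(w),np.arange(h))
    p=cv2.undistortPoints(np.stack([u,v],-1).reshape(-1,1,2).astype(float),K,np.array(c['distortion'])).reshape(h,w,2)
    z=c['z_map'];X=np.dstack([p*z[...,None],z])
    W=(X-np.array(c['t']))@np.array(c['R']);W[z==0]=np.nan
    return W
def ray(c,u,v,z):
    p=cv2.undistortPoints(np.array([[[u,v]]],float),np.array(c['intrinsics']),np.array(c['distortion']))[0,0]
    R=np.array(c['R']);o=-R.T@np.array(c['t']);d=R.T@np.array([*p,1]);return o+d*(z-o[2])/d[2]
E
python3 - <<'E'
from h import *
print(env.sense(),env.grasp_offset)
a=cam('scene');b=cam('side')
cv2.imwrite('pics/a.png',np.vstack([a['frame'],b['frame']])[:,:,::-1])
for n,c in(('a',a),('b',b)):
    cv2.imwrite(f'pics/{n}.png',c['frame'][:,:,::-1]); np.savez(n+'.npz',**c); print(n,-np.array(c['R']).T@c['t'])
E
```

```text
pics
{'time': 0.0, 'joints': array([-7.35965899e+01,  1.18826330e+01,  8.84025465e+01, -3.47761508e-04,
        7.98426674e+01, -8.62439094e+00]), 'dq': array([-0.11261271,  0.05941031, -0.02263479, -0.0299856 , -0.06506098,
        0.0409174 ]), 'effort': array([ 8.85843401e-04, -3.70882988e+01, -2.81416512e+01,  6.98662712e-02,
        3.60335608e-02, -1.77446186e-04]), 'ee_pos': array([ 0.2429851 , -0.52017675,  0.17152557]), 'ee_rot': array([-1.79873547e+02, -1.88331203e-02,  2.50278419e+01]), 'force': array([ 0.74012684, -0.13518857,  0.08424656]), 'moment': array([-0.03230643, -0.00542103, -0.0720452 ]), 'width': 1.003749400996698} 0.0188
a [-0.21512302  0.68357117  0.83711775]
b [ 0.35228626 -0.37961613  0.67960198]
```

View pics/a.png

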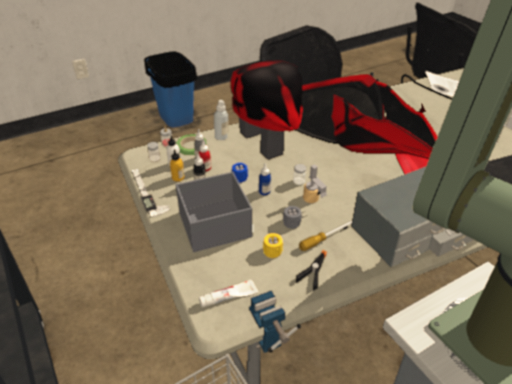

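View pics/b.png

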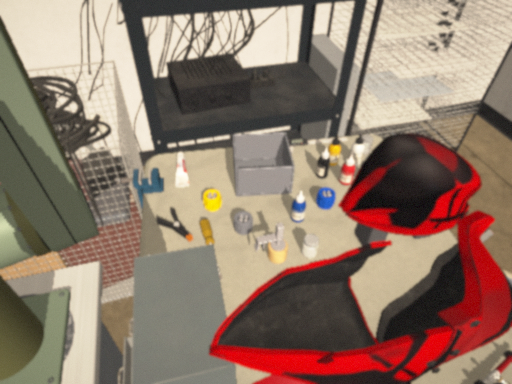

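The scene view shows the grey knob at (292,216), the hanger in its stand at (313,190), the tub at (213,210), the blue bottle at (265,180) and the jar at (300,174). The round knob-like things are blue at (240,172), yellow at (273,245) and grey at (292,216). Only the grey one fits, and the side view shows it at (242,220). I'll confirm it in a crop.

```bash
python3 - <<'E'
from h import *
a=dict(np.load('a.npz'));b=dict(np.load('b.npz'))
ca=cv2.resize(a['frame'][145:245,240:340],(500,500),interpolation=cv2.INTER_CUBIC)
cb=cv2.resize(b['frame'][170:270,225:325],(500,500),interpolation=cv2.INTER_CUBIC)
cv2.imwrite('pics/crop.png',np.hstack([ca[:, :390],cb[:, :390]])[:,:,::-1])
A=cloud(a);B=cloud(b)
np.set_printoptions(precision=3,suppress=True)
print('table',np.nanmedian(A[265:275,220:240,2]))
for n,W,f in(('A',A,a),('B',B,b)):
    m=(W[...,2]>.085)&(W[...,2]<.105)
    # tub rim
    sl=(slice(165,255),slice(170,260)) if n=='A' else (slice(130,200),slice(225,300))
    s=np.zeros(m.shape,bool);s[sl]=1
    p=W[m&s&(W[...,2]>.088)]
    r=cv2.minAreaRect((p[:,:2]*1000).astype(np.float32));print(n,'tub',len(p),r)
    for nm,x in (('knob',[(277,198,306,235),(230,205,254,240)]),('stand',[(298,160,332,208),(250,220,292,268)])):
        x0,y0,x1,y1=x[0 if n=='A' else 1]
        q=W[y0:y1,x0:x1].reshape(-1,3);
        for lo,hi in((.015,.033),(.034,.05),(.065,.08),(.09,.12)):
            t=q[(q[:,2]>lo)&(q[:,2]<hi)]
            if len(t)>3: print(n,nm,lo,len(t),np.nanmedian(t,0),t.min(0),t.max(0))
E
```

```text
table 0.0010717672121179772
A tub 668 ((577.1765747070312, 337.3378601074219), (153.22071838378906, 155.35260009765625), 80.29779052734375)
A knob 0.015 113 [0.469 0.176 0.026] [0.458 0.147 0.015] [0.498 0.191 0.033]
A knob 0.034 176 [0.48  0.168 0.04 ] [0.431 0.146 0.034] [0.503 0.242 0.046]
A stand 0.015 114 [0.53  0.074 0.024] [0.514 0.047 0.015] [0.603 0.091 0.033]
A stand 0.034 188 [0.535 0.071 0.043] [0.483 0.043 0.034] [0.624 0.146 0.05 ]
A stand 0.065 114 [0.509 0.071 0.074] [0.488 0.057 0.065] [0.543 0.078 0.08 ]
A stand 0.09 58 [0.534 0.07  0.103] [0.528 0.061 0.09 ] [0.545 0.076 0.112]
B tub 443 ((578.0348510742188, 333.8436279296875), (153.28860473632812, 149.84877014160156), 79.84241485595703)
B knob 0.015 125 [0.481 0.149 0.026] [0.46  0.14  0.015] [0.506 0.178 0.033]
B knob 0.034 182 [0.484 0.162 0.039] [0.462 0.142 0.034] [0.505 0.186 0.042]
B stand 0.015 105 [0.528 0.049 0.025] [0.497 0.044 0.015] [0.555 0.161 0.033]
B stand 0.034 244 [0.533 0.06  0.043] [0.485 0.045 0.035] [0.559 0.153 0.05 ]
B stand 0.065 179 [0.513 0.064 0.072] [0.49  0.057 0.065] [0.546 0.078 0.08 ]
B stand 0.09 74 [0.537 0.062 0.105] [0.531 0.059 0.091] [0.545 0.074 0.11 ]
```

View pics/crop.png

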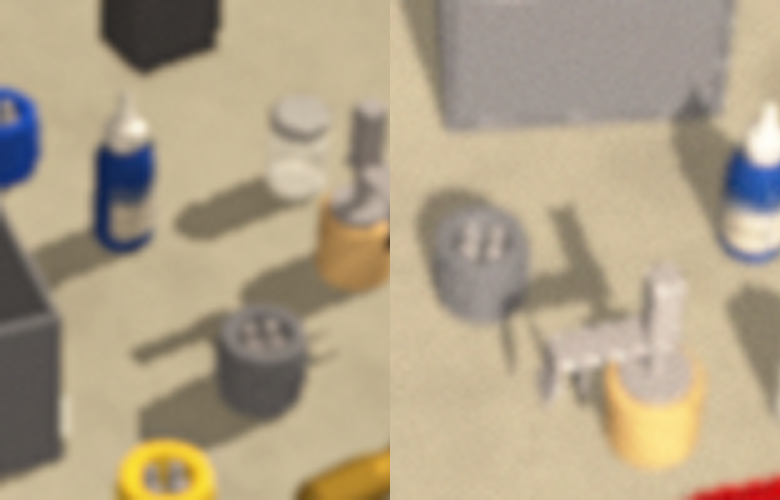

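The crop confirms the grey knob: dark grey, with four steel jaws on top. The hanger's hook points towards the robot (-x). Next I'll get the hanger's heading, the obstacle heights round the stand, and the knob centre.

```bash
python3 - <<'E'
from h import *
np.set_printoptions(precision=3,suppress=True,linewidth=160)
a=dict(np.load('a.npz'));b=dict(np.load('b.npz'))
A=cloud(a).reshape(-1,3);B=cloud(b).reshape(-1,3)
P=np.vstack([A,B]);P=P[~np.isnan(P[:,0])]
xs=np.arange(.36,.74,.03);ys=np.arange(.24,-.18,-.03)
print('xs',xs)
for y in ys:
    print('%6.2f'%y,[int(1000*max([0,*P[(abs(P[:,0]-x)<.015)&(abs(P[:,1]-y)<.015),2]])) for x in xs])
for n,W in(('A',A),('B',B)):
    near=(abs(W[:,0]-.52)<.06)&(abs(W[:,1]-.067)<.03)
    h=W[near&(W[:,2]>.085)&(W[:,2]<.12)];t=h[h[:,2]>h[:,2].max()-.006]
    arm=W[near&(W[:,2]>.066)&(W[:,2]<.079)&(W[:,0]<.527)]
    print(n,'headtop',len(t),t.mean(0),'arm',len(arm),'fit y=',np.polyfit(arm[:,0],arm[:,1],1),np.mean(arm,0))
    k=W[(abs(W[:,0]-.483)<.04)&(abs(W[:,1]-.166)<.04)&(W[:,2]>.037)&(W[:,2]<.043)]
    print('knob',len(k),cv2.minEnclosingCircle((k[:,:2]*1000).astype(np.float32)))
    j=W[(abs(W[:,0]-.6)<.07)&(abs(W[:,1]-.09)<.05)&(W[:,2]>.047)&(W[:,2]<.058)]
    if len(j): print('jar?',len(j),j.mean(0),j.min(0),j.max(0))
    bt=W[(abs(W[:,0]-.6)<.08)&(abs(W[:,1]-.17)<.06)&(W[:,2]>.06)&(W[:,2]<.1)]
    if len(bt): print('bottle',len(bt),np.median(bt,0),bt.min(0),bt.max(0))
E
```

```text
xs [0.36 0.39 0.42 0.45 0.48 0.51 0.54 0.57 0.6  0.63 0.66 0.69 0.72]
  0.24 [5, 39, 44, 42, 4, 4, 4, 5, 95, 96, 2, 2, 0]
  0.21 [6, 27, 5, 4, 4, 3, 4, 5, 3, 4, 4, 43, 44]
  0.18 [18, 28, 20, 41, 43, 42, 4, 4, 81, 92, 4, 44, 43]
  0.15 [17, 30, 20, 42, 45, 41, 4, 5, 78, 98, 6, 6, 5]
  0.12 [4, 25, 19, 3, 5, 5, 6, 4, 7, 5, 5, 3, 232]
  0.09 [6, 18, 4, 4, 74, 75, 107, 39, 38, 5, 159, 214, 245]
  0.06 [121, 120, 4, 4, 75, 76, 111, 42, 56, 53, 187, 221, 251]
  0.03 [122, 122, 5, 5, 4, 5, 39, 2, 53, 52, 183, 219, 253]
  0.00 [122, 121, 2, 5, 5, 5, 4, 4, 4, 5, 5, 212, 243]
 -0.03 [122, 123, 3, 4, 4, 4, 4, 5, 5, 4, 4, 5, 230]
 -0.06 [122, 122, 0, 0, 1, 123, 182, 177, 174, 166, 171, 5, 5]
 -0.09 [122, 123, 0, 213, 222, 215, 206, 206, 208, 213, 211, 204, 22]
 -0.12 [122, 205, 213, 220, 222, 213, 100, 83, 75, 85, 3, 27, 28]
 -0.15 [190, 202, 205, 146, 128, 110, 92, 77, 68, 80, 34, 56, 65]
A headtop 22 [0.537 0.069 0.108] arm 86 fit y= [0.012 0.063] [0.505 0.069 0.073]
knob 141 ((481.9470520019531, 166.91363525390625), 22.505300521850586)
jar? 106 [0.592 0.062 0.052] [0.53  0.042 0.047] [0.625 0.084 0.057]
bottle 97 [0.616 0.166 0.073] [0.607 0.148 0.06 ] [0.63  0.181 0.099]
B headtop 42 [0.538 0.065 0.107] arm 133 fit y= [-0.011  0.071] [0.508 0.066 0.072]
knob 145 ((484.25439453125, 164.2998046875), 22.424970626831055)
jar? 157 [0.603 0.055 0.051] [0.533 0.041 0.048] [0.626 0.071 0.058]
bottle 105 [0.62  0.156 0.074] [0.611 0.145 0.06 ] [0.633 0.17  0.096]
```

```bash
cat >> h.py <<'E'
from scipy.spatial.transform import Rotation as Ro
def to(x,y,z,yaw):
    s=env.sense();R=Ro.from_euler('xyz',s['ee_rot'],degrees=True).as_matrix()
    d=R.T@(np.array([x,y,z])-s['ee_pos'])/.03
    cy=np.degrees(np.arctan2(R[1,0],R[0,0]));t=-((yaw-cy+180)%360-180)/6
    print('t',s['time'],'pos',s['ee_pos'].round(4),'rot',s['ee_rot'].round(2),'w',round(s['width'],3),'F',s['force'].round(1),'-> translation',d.round(3),'turn',round(t,3))
E
python3 - <<'E'
from h import *
to(.50,.067,.40,180)
w=cam('wrist');s=env.sense();R=Ro.from_euler('xyz',s['ee_rot'],degrees=True).as_matrix()
print('cam in tool',R.T@(-np.array(w['R']).T@w['t']-s['ee_pos']),'axes',(R.T@np.array(w['R']).T).round(2))
E
```

```text
t 0.1 pos [ 0.243  -0.5203  0.1716] rot [-1.7988e+02 -2.0000e-02  2.5030e+01] w 0.994 F [0.8 0.  0.4] -> translation [ 16.045 -14.129  -7.58 ] turn -25.829
cam in tool [ 0.06966146 -0.00054603 -0.21298742] axes [[ 0.   -0.97 -0.24]
 [ 1.    0.    0.  ]
 [-0.   -0.24  0.97]]
```

Call:
step_arm([
  [0, 0, -2],
  [0, 0, -3.5],
  [0, 0, -5],
  [0, 0, -6.5],
  [0, 0, -7.6],
  [1, -0.9, -7.6],
  [2.2, -1.9, -7.6],
  [3.4, -3, -7.6],
  [4.6, -4.1, -7.6],
  [5.8, -5.1, -7.6],
  [7, -6.2, -7.6],
  [8.2, -7.2, -7.6],
], hand=[0.1, 0.1, 0.1, 0.1, 0.1, 0.1, 0.1, 0.1, 0.1, 0.1, 0.1, 0.1], turn=[0, 0, 0, 0, 0, -1.4, -2.8, -4.2, -5.6, -7, -8.4, -9.8], newtons=40)

```text
time: 1.35
ee_pos: [0.3748, -0.2189, 0.4]
ee_rot: [-180.0, -0.1, 84.2]
force: [1.4, -0.5, 0.3]
width: 0.451
```

```bash
python3 - <<'E'
from h import *
to(.50,.067,.40,180)
E
```

```text
t 1.35 pos [ 0.3748 -0.2189  0.4   ] rot [-1.7997e+02 -1.0000e-01  8.4150e+01] w 0.451 F [ 1.4 -0.5  0.3] -> translation [9.906 3.179 0.017] turn -15.975
```

Call:
step_arm([
  [1.3, 0.5, 0],
  [2.6, 1, 0],
  [4, 1.6, 0],
  [5.3, 2.2, 0],
  [6.6, 2.8, 0],
  [8, 3.4, 0],
  [9.2, 4, 0],
  [10.04, 4.44, 0],
  [10.04, 4.44, 1],
  [10.04, 4.44, 2.4],
  [10.04, 4.44, 4],
  [10.04, 4.44, 4],
], hand=[0.1, 0.1, 0.1, 0.1, 0.1, 0.1, 0.1, 0.1, 0.1, 0.1, 0.1, 0.1], turn=[-1.4, -2.8, -4.2, -5.6, -7, -8.4, -9.8, -11.2, -12.6, -14, -15.4, -15.98])

```text
time: 2.55
ee_pos: [0.5303, 0.0679, 0.2689]
ee_rot: [179.8, -1.3, -179.7]
force: [-0.3, -0.7, -0.4]
width: 0.449
```

```bash
cat >> h.py <<'E'
def headtop(c,zlo=.1,zhi=.115,xy=(.538,.067),r=.03):
    W=cloud(c);m=(W[...,2]>zlo)&(W[...,2]<zhi)&(np.hypot(W[...,0]-xy[0],W[...,1]-xy[1])<r)
    p=W[m];print('head',len(p),p.mean(0),cv2.minAreaRect((p[:,:2]*1000).astype(np.float32)))
    return m
E
python3 - <<'E'
from h import *
to(.538,.067,.25,180)
w=cam('wrist','w1.png');headtop(w);W=cloud(w)
m=(W[...,2]>.064)&(W[...,2]<.08)&(W[...,0]>.48)&(W[...,0]<.525)&(abs(W[...,1]-.067)<.03);p=W[m]
print('arm',len(p),p.mean(0),np.polyfit(p[:,0],p[:,1],1),cv2.minAreaRect((p[:,:2]*1000).astype(np.float32)))
E
```

```text
t 2.55 pos [0.5303 0.0679 0.2689] rot [ 179.85   -1.26 -179.72] w 0.449 F [-0.3 -0.7 -0.4] -> translation [-0.272 -0.032  0.626] turn 0.047
head 166 [0.53679403 0.06862969 0.10843364] ((537.4728393554688, 68.61441802978516), (12.370268821716309, 14.01701545715332), 89.79216766357422)
arm 460 [0.50670633 0.06908307 0.07398344] [-0.00739264  0.07282896] ((506.9157409667969, 68.58457946777344), (35.86150360107422, 18.0391788482666), 0.2090928703546524)
```

View pics/w1.png

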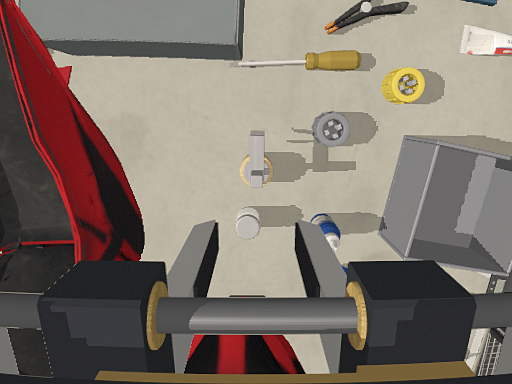

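The wrist view has the hanger head at (257,182), the arm running towards the robot (up to row 130), the knob at (331,128), and the fairing well off to the left. I'll descend over the head.

Call:
step_arm([
  [-0.25, 0, 0],
  [-0.25, 0, 1],
  [-0.25, 0, 2.2],
  [-0.25, 0, 3.4],
  [-0.25, 0, 4.4],
  [-0.25, 0, 4.6],
  [-0.25, 0, 4.6],
  [-0.25, 0, 4.6],
], hand=[0.1, 0.1, 0.1, 0.1, 0.1, 0.1, 0.1, 0.1], turn=[0, 0, 0, 0, 0, 0, 0, 0])

```text
time: 3.4
ee_pos: [0.5413, 0.0679, 0.1379]
ee_rot: [179.9, -0.5, -179.7]
force: [0.3, 0.2, 0.7]
width: 0.449
```

```bash
python3 - <<'E'
from h import *
w=cam('wrist','w2.png');headtop(w)
to(.5375,.0686,.078,180)
E
```

```text
head 391 [0.53658973 0.06856408 0.10848723] ((537.4310302734375, 68.60215759277344), (13.334426879882812, 14.268665313720703), 89.94847869873047)
t 3.45 pos [0.5414 0.0679 0.1382] rot [ 179.88   -0.5  -179.73] w 0.451 F [0.6 0.2 0.4] -> translation [0.112 0.02  2.008] turn 0.045
```

Call:
step_arm([
  [0.11, 0.02, 0.5],
  [0.11, 0.02, 1],
  [0.11, 0.02, 1.5],
  [0.11, 0.02, 2],
  [0.11, 0.02, 2],
  [0.11, 0.02, 2],
], hand=[0.1, 0.1, 0.1, 0.1, 0.1, 0.1], turn=[0, 0, 0, 0, 0, 0])

```text
time: 4.05
ee_pos: [0.5389, 0.0686, 0.0799]
ee_rot: [179.9, -0.3, -179.7]
force: [1.1, 0.4, 0.7]
width: 0.448
```

```bash
python3 - <<'E'
from h import *
to(.5375,.0686,.078,180)
E
```

```text
t 4.05 pos [0.5389 0.0686 0.0799] rot [ 179.89   -0.35 -179.74] w 0.448 F [1.1 0.4 0.7] -> translation [0.047 0.001 0.062] turn 0.043
```

Good. I'll close on the head at 50 N and check the pads against it.

Call:
step_arm([
  [0.05, 0, 0.06],
  [0.05, 0, 0.06],
  [0.05, 0, 0.06],
  [0.05, 0, 0.06],
  [0.05, 0, 0.06],
  [0.05, 0, 0.06],
  [0.05, 0, 0.06],
], hand=[0.1, 1, 1, 1, 1, 1, 1], turn=[0, 0, 0, 0, 0, 0, 0], newtons=50)

```text
time: 4.75
ee_pos: [0.5373, 0.0686, 0.078]
ee_rot: [179.9, -0.4, -179.7]
force: [0.2, 1.0, 0.0]
width: 0.008
```

Call:
step_arm([
  [0, 0, -0.7],
  [0, 0, -1.5],
  [0, 0, -2.5],
  [0, 0, -3.3],
  [0, 0, -3.3],
  [0, 0, -3.3],
], hand=[1, 1, 1, 1, 1, 1], turn=[0, 0, 0, 0, 0, 0])

```text
time: 5.35
ee_pos: [0.538, 0.0684, 0.1767]
ee_rot: [179.9, -0.3, -179.7]
force: [-0.6, -0.6, -0.2]
width: 0.003
```

```bash
python3 - <<'E'
from h import *
to(.483,.166,.178,180)
w=cam('wrist','w3.png');W=cloud(w)
m=(W[...,2]>.036)&(W[...,2]<.044)&(np.hypot(W[...,0]-.483,W[...,1]-.166)<.035);p=W[m]
print('knob',len(p),cv2.minEnclosingCircle((p[:,:2]*1000).astype(np.float32)))
m=(W[...,2]>.12)&(abs(W[...,1]-.0686)<.03)&(W[...,0]<.526)&(W[...,0]>.47);p=W[m]
print('arm',len(p),p.mean(0),p.min(0),p.max(0),cv2.minAreaRect((p[:,:2]*1000).astype(np.float32)), np.polyfit(p[:,0],p[:,2],1))
E
```

```text
t 5.35 pos [0.538  0.0684 0.1767] rot [ 179.89   -0.34 -179.73] w 0.003 F [-0.6 -0.6 -0.2] -> translation [ 1.817  3.262 -0.025] turn 0.044
knob 1094 ((483.18426513671875, 166.3745880126953), 22.201597213745117)
arm 28626 [0.51097982 0.06806908 0.32952872] [0.50363674 0.0386038  0.31228956] [0.52597943 0.09858876 0.34313347] ((514.8158569335938, 68.5938949584961), (22.332239151000977, 59.988792419433594), 0.09907618165016174) [0.56635129 0.04013464]
```

View pics/w3.png

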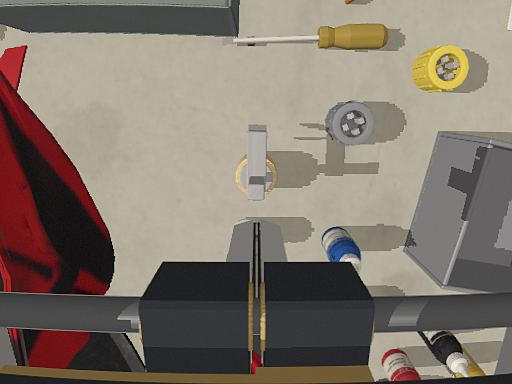

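The fingers shut on nothing (width 0.003), and the hanger still stands in the stand at (257,180). I'll check where the fingertips really are against the reported TCP.

```bash
python3 - <<'E'
from h import *
np.set_printoptions(precision=4,suppress=True)
s=env.sense()
for n in('wrist','side','scene'):
    c=cam(n,f'm_{n}.png');W=cloud(c)
    P=s['ee_pos']
    uv=cv2.projectPoints(np.array([P,[.5375,.0686,.108]]),cv2.Rodrigues(np.array(c['R']))[0],np.array(c['t']),np.array(c['intrinsics']),np.array(c['distortion']))[0]
    print(n,'TCP,head px',uv.reshape(-1,2))
    if n=='wrist': print('tip rows',[(v,W[v,262].round(3).tolist()) for v in range(214,262,5)])
    q=W[(np.hypot(W[...,0]-.538,W[...,1]-.068)<.05)&(W[...,2]>.115)&(W[...,2]<.3)]
    if len(q): print(len(q),'lowest',q[q[:,2].argsort()[:8]])
E
```

```text
wrist TCP,head px [[256.0458 217.421 ]
 [256.2021 193.2982]]
tip rows [(214, [0.589, 0.076, 0.002]), (219, [0.595, 0.076, 0.001]), (224, [0.527, 0.071, 0.217]), (229, [0.527, 0.071, 0.224]), (234, [0.527, 0.071, 0.232]), (239, [0.528, 0.071, 0.237]), (244, [0.528, 0.071, 0.243]), (249, [0.528, 0.071, 0.249]), (254, [0.528, 0.071, 0.254]), (259, [0.528, 0.071, 0.259])]
2500 lowest [[0.5289 0.07   0.2087]
 [0.5289 0.0678 0.2088]
 [0.5288 0.0672 0.2092]
 [0.5276 0.065  0.2094]
 [0.5287 0.0694 0.2095]
 [0.5273 0.0656 0.2103]
 [0.5272 0.0667 0.2104]
 [0.5272 0.071  0.2104]]
side TCP,head px [[280.7336 201.9807]
 [278.7979 224.3132]]
229 lowest [[0.5281 0.0708 0.2081]
 [0.5279 0.0642 0.2092]
 [0.5298 0.0703 0.2108]
 [0.5278 0.0703 0.2113]
 [0.5277 0.0641 0.212 ]
 [0.5279 0.071  0.2132]
 [0.5281 0.0597 0.2135]
 [0.5278 0.0648 0.2138]]
scene TCP,head px [[316.2998 144.1187]
 [313.88   165.9112]]
391 lowest [[0.5279 0.0677 0.2101]
 [0.5283 0.0615 0.2107]
 [0.5278 0.0708 0.2112]
 [0.53   0.0662 0.2112]
 [0.5249 0.0671 0.2116]
 [0.5267 0.0659 0.213 ]
 [0.5268 0.0747 0.213 ]
 [0.5278 0.0712 0.2142]]
```

All three cameras put the shut fingertips at z ≈ 0.209, while the reported TCP is 0.177. The real tips are therefore about 31.5 mm above the reported TCP; x and y agree. The fingers closed just over the head, and nothing was disturbed. I'll correct for that offset, first stopping at real tip z ≈ 0.09 to check.

Call:
step_arm([
  [0.02, 0, 0],
  [0.02, 0, 0],
  [0.02, 0, 0],
  [0.02, 0, 1],
  [0.02, 0, 2],
  [0.02, 0, 3],
  [0.02, 0, 3.6],
  [0.02, 0, 4],
  [0.02, 0, 4],
  [0.02, 0, 4],
], hand=[0.1, 0.1, 0.1, 0.1, 0.1, 0.1, 0.1, 0.1, 0.1, 0.1], turn=[0, 0, 0, 0, 0, 0, 0, 0, 0, 0])

```text
time: 6.55
ee_pos: [0.5354, 0.0687, 0.0556]
ee_rot: [179.9, -0.5, -179.7]
force: [0.0, -0.2, 0.4]
width: 0.452
```

```bash
cat >> h.py <<'E'
def tips(cx,cy,zlo,zhi):
    for n in('wrist','side','scene'):
        W=cloud(cam(n));r=(abs(W[...,0]-cx)<.02)&(abs(W[...,1]-cy)<.045)&(W[...,2]>zlo)&(W[...,2]<zhi)
        for sg in(1,-1):
            q=W[r&((W[...,1]-cy)*sg>.0105)]
            if len(q)>5: print(n,sg,len(q),'low z',np.sort(q[:,2])[:5].round(4),'x',np.percentile(q[:,0],[2,98]).round(4),'y',np.percentile(q[:,1],[2,98]).round(4))
E
python3 - <<'E'
from h import *
tips(.5375,.0686,.062,.16)
to(.5375,.0686,.047,180)
E
```

```text
wrist 1 2456 low z [0.0889 0.0891 0.0897 0.0898 0.0901] x [0.5254 0.5417] y [0.0895 0.1013]
wrist -1 2489 low z [0.0887 0.089  0.0892 0.0893 0.0894] x [0.5257 0.5418] y [0.0359 0.0477]
side 1 58 low z [0.0883 0.0891 0.0895 0.0901 0.0906] x [0.5266 0.541 ] y [0.0866 0.0978]
side -1 84 low z [0.0715 0.0718 0.0934 0.0971 0.0982] x [0.5269 0.5455] y [0.032  0.0485]
scene 1 167 low z [0.089  0.0925 0.0957 0.0969 0.0986] x [0.5245 0.5454] y [0.0897 0.1031]
scene -1 178 low z [0.0888 0.0902 0.091  0.0911 0.092 ] x [0.5249 0.5436] y [0.0357 0.0492]
t 6.7 pos [0.5362 0.0686 0.0564] rot [ 179.88   -0.4  -179.74] w 0.45 F [ 0.6 -0.8  0.2] -> translation [-0.047 -0.001  0.314] turn 0.044
```

Call:
step_arm([
  [-0.11, 0, 0.1],
  [-0.11, 0, 0.34],
  [-0.11, 0, 0.34],
  [-0.11, 0, 0.34],
  [-0.11, 0, 0.34],
  [-0.11, 0, 0.34],
  [-0.11, 0, 0.34],
  [-0.11, 0, 0.34],
  [-0.11, 0, 0.34],
], hand=[0.1, 0.1, 0.1, 1, 1, 1, 1, 1, 1], turn=[0, 0, 0, 0, 0, 0, 0, 0, 0], newtons=50)

```text
time: 7.6
ee_pos: [0.5394, 0.0687, 0.0463]
ee_rot: [179.9, -0.4, -179.7]
force: [1.2, -0.6, 0.7]
width: 0.148
```

Gripped: width 0.148 is about 14 mm. Lift straight out, then go above the knob.

Call:
step_arm([
  [0, 0, -0.5],
  [0, 0, -1],
  [0, 0, -1.7],
  [0, 0, -2.3],
  [0.2, 0.4, -2.3],
  [0.6, 1, -2.3],
  [1, 1.8, -2.3],
  [1.4, 2.5, -2.3],
  [1.7, 3, -2.3],
  [1.8, 3.25, -2.3],
  [1.8, 3.25, -2.3],
  [1.8, 3.25, -2.3],
], hand=[1, 1, 1, 1, 1, 1, 1, 1, 1, 1, 1, 1], turn=[0, 0, 0, 0, 0, 0, 0, 0, 0, 0, 0, 0])

```text
time: 8.8
ee_pos: [0.4854, 0.1656, 0.1154]
ee_rot: [179.9, -0.4, -179.7]
force: [0.2, 0.8, -0.4]
width: 0.146
```

```bash
python3 - <<'E'
from h import *
np.set_printoptions(precision=4,suppress=True)
to(.485,.166,.115,180)
fr=[]
for n in('wrist','side','scene'):
    c=cam(n);W=cloud(c)
    k=W[(np.hypot(W[...,0]-.483,W[...,1]-.166)<.035)&(W[...,2]>.036)&(W[...,2]<.044)]
    print(n,'knob',len(k),cv2.minEnclosingCircle((k[:,:2]*1000).astype(np.float32)) if len(k) else '')
    for lo,hi,nm in((.077,.096,'shank'),(.098,.108,'collar'),(.129,.139,'arm'),(.165,.175,'headtop')):
        q=W[(np.hypot(W[...,0]-.483,W[...,1]-.166)<.06)&(W[...,2]>lo)&(W[...,2]<hi)]
        if len(q)>4: print('  ',nm,len(q),q.mean(0),q.min(0),q.max(0))
    uv=cv2.projectPoints(np.array([[.483,.166,.08]]),cv2.Rodrigues(np.array(c['R']))[0],np.array(c['t']),np.array(c['intrinsics']),np.array(c['distortion']))[0].ravel().astype(int)
    h=28 if n!='wrist' else 70
    f=c['frame'][max(0,uv[1]-h):uv[1]+h,uv[0]-h:uv[0]+h]
    fr.append(cv2.resize(f,(266,266),interpolation=cv2.INTER_CUBIC))
    print(n,uv)
cv2.imwrite('pics/tri.png',np.hstack(fr)[:,:,::-1])
E
```

```text
t 8.8 pos [0.4854 0.1656 0.1154] rot [ 179.91   -0.42 -179.72] w 0.146 F [ 0.2  0.8 -0.4] -> translation [0.012 0.013 0.013] turn 0.047
wrist knob 409 ((482.68536376953125, 166.57867431640625), 21.74468994140625)
   arm 60 [0.435  0.1656 0.1348] [0.4349 0.1573 0.1297] [0.4351 0.174  0.1389]
   headtop 567 [0.4762 0.1658 0.1701] [0.475  0.1469 0.165 ] [0.4777 0.1847 0.175 ]
wrist [256 199]
side knob 156 ((484.2923278808594, 164.29725646972656), 22.333293914794922)
   shank 13 [0.4835 0.1587 0.0919] [0.4791 0.1568 0.0865] [0.4887 0.1611 0.0958]
   arm 24 [0.4568 0.157  0.1338] [0.4362 0.1536 0.1293] [0.4891 0.1648 0.139 ]
   headtop 39 [0.4851 0.1459 0.1696] [0.4766 0.143  0.1654] [0.4957 0.1599 0.1743]
side [242 205]
scene knob 153 ((482.11663818359375, 167.14793395996094), 22.107864379882812)
   shank 10 [0.4801 0.1678 0.0923] [0.4775 0.1623 0.0899] [0.4844 0.1704 0.0952]
   arm 32 [0.4446 0.1676 0.1332] [0.4336 0.1576 0.1291] [0.4861 0.1733 0.1383]
   headtop 65 [0.4792 0.1693 0.17  ] [0.473  0.1453 0.1652] [0.4969 0.1856 0.1749]
scene [293 198]
```

View pics/tri.png

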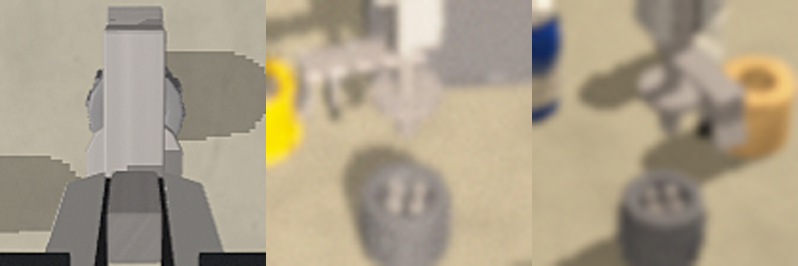

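The hanger is over the knob, about 0.8 mm off in y and near zero in x. The collar sat at z = 0.040 on the stand, the same height as the knob's top, so home is about reported z 0.046. Descend to light contact.

Call:
step_arm([
  [0, 0.03, 0.3],
  [0, 0.03, 0.7],
  [0, 0.03, 1.1],
  [0, 0.03, 1.4],
  [0, 0.03, 1.6],
  [0, 0.03, 1.75],
  [0, 0.03, 1.85],
  [0, 0.03, 1.92],
  [0, 0.03, 1.98],
  [0, 0.03, 1.98],
], hand=[1, 1, 1, 1, 1, 1, 1, 1, 1, 1], turn=[0, 0, 0, 0, 0, 0, 0, 0, 0, 0], newtons=60)

```text
time: 9.95
ee_pos: [0.4854, 0.1662, 0.0563]
ee_rot: [179.9, -0.4, -179.8]
force: [-0.2, 0.4, -1.5]
width: 0.141
```

```bash
cat >> h.py <<'E'
def gap():
    for n in('wrist','side','scene'):
        c=cam(n);W=cloud(c)
        k=W[(np.hypot(W[...,0]-.483,W[...,1]-.166)<.035)&(W[...,2]>.036)&(W[...,2]<.043)]
        print(n,'knob',len(k),k.mean(0).round(4),cv2.minEnclosingCircle((k[:,:2]*1000).astype(np.float32)) if len(k) else '')
        q=W[(np.hypot(W[...,0]-.483,W[...,1]-.166)<.06)&(W[...,2]>.0435)&(W[...,2]<.062)]
        if len(q): print('   collar',len(q),np.percentile(q,[2,50,98],axis=0).round(4).tolist())
E
python3 - <<'E'
from h import *
to(.485,.166,.0463,180);gap()
E
```

```text
t 9.95 pos [0.4854 0.1662 0.0563] rot [ 179.89   -0.39 -179.79] w 0.141 F [-0.2  0.4 -1.5] -> translation [ 0.012 -0.008  0.334] turn 0.034
wrist knob 568 [0.4771 0.1665 0.041 ] ((483.35052490234375, 166.31600952148438), 21.93362045288086)
   collar 532 [[0.4304, 0.15, 0.0544], [0.4776, 0.1651, 0.0564], [0.4872, 0.1824, 0.0617]]
side knob 99 [0.4825 0.1542 0.0387] ((484.1156311035156, 163.15501403808594), 21.942771911621094)
   collar 141 [[0.4325, 0.148, 0.0502], [0.4799, 0.1597, 0.0546], [0.4997, 0.1754, 0.0614]]
scene knob 74 [0.4782 0.1757 0.0401] ((483.3554382324219, 173.75811767578125), 21.2154483795166)
   collar 108 [[0.4311, 0.1582, 0.0446], [0.4763, 0.1705, 0.0565], [0.4976, 0.182, 0.0618]]
```

The shank is entering the mouth, the collar is about 10 mm above home, and side forces are near zero. Push down.

Call:
step_arm([
  [0, 0, 0.05],
  [0, 0, 0.1],
  [0, 0, 0.14],
  [0, 0, 0.18],
  [0, 0, 0.2],
  [0, 0, 0.2],
], hand=[1, 1, 1, 1, 1, 1], turn=[0, 0, 0, 0, 0, 0])

```text
time: 10.7
ee_pos: [0.4862, 0.1662, 0.0508]
ee_rot: [179.9, -0.3, -179.8]
force: [-0.3, -0.2, 3.5]
width: 0.146
```

Call:
step_arm([
  [0, 0, 0.05],
  [0, 0, 0.08],
  [0, 0, 0.11],
  [0, 0, 0.14],
  [0, 0, 0.14],
  [0, 0, 0.14],
], hand=[1, 1, 1, 1, 1, 1], turn=[0, 0, 0, 0, 0, 0])

```text
time: 11.3
ee_pos: [0.4862, 0.1662, 0.0467]
ee_rot: [179.9, -0.3, -179.8]
force: [-0.7, -0.4, 5.2]
width: 0.145
```

```bash
python3 - <<'E'
from h import *
to(.485,.166,.0463,180);gap()
E
```

```text
t 11.3 pos [0.4862 0.1662 0.0467] rot [ 179.89   -0.29 -179.8 ] w 0.145 F [-0.7 -0.4  5.2] -> translation [ 0.041 -0.007  0.013] turn 0.034
wrist knob 594 [0.4774 0.1663 0.0408] ((483.8246154785156, 166.37461853027344), 21.86044692993164)
   collar 690 [[0.4312, 0.1505, 0.0454], [0.4751, 0.166, 0.0473], [0.4878, 0.1823, 0.0574]]
side knob 91 [0.4823 0.155  0.0393] ((484.8355712890625, 162.93812561035156), 22.026254653930664)
   collar 138 [[0.4329, 0.1491, 0.0436], [0.4809, 0.1602, 0.0456], [0.499, 0.1759, 0.0604]]
scene knob 58 [0.4771 0.178  0.0398] ((482.9874267578125, 170.9558868408203), 21.807905197143555)
   collar 144 [[0.4314, 0.1576, 0.0439], [0.4723, 0.1699, 0.0483], [0.497, 0.1824, 0.0611]]
```

Call:
step_arm([
  [0, 0, 0.03],
  [0, 0, 0.06],
  [0, 0, 0.08],
  [0, 0, 0.08],
  [0, 0, 0.08],
], hand=[1, 1, 1, 1, 1], turn=[0, 0, 0, 0, 0])

```text
time: 11.95
ee_pos: [0.4865, 0.1663, 0.0462]
ee_rot: [179.9, -0.3, -179.8]
force: [-4.1, -1.2, 15.8]
width: 0.144
```

Call:
step_arm([
  [0, 0, 0.08],
  [0, 0, 0.12],
  [0, 0, 0.16],
  [0, 0, 0.16],
  [0, 0, 0.16],
], hand=[1, 1, 1, 1, 1], turn=[0, 0, 0, 0, 0])

```text
time: 12.45
ee_pos: [0.487, 0.1664, 0.0461]
ee_rot: [179.9, -0.3, -179.8]
force: [-11.6, -2.3, 31.4]
width: 0.144
```

```bash
python3 - <<'E'
from h import *
to(.485,.166,.0463,180);gap()
E
```

```text
t 12.45 pos [0.487  0.1664 0.0461] rot [ 179.92   -0.28 -179.76] w 0.144 F [-11.6  -2.3  31.4] -> translation [ 0.066 -0.011 -0.005] turn 0.041
wrist knob 605 [0.4778 0.1662 0.0408] ((484.0777893066406, 166.436767578125), 21.88437843322754)
   collar 733 [[0.4313, 0.1506, 0.0446], [0.4748, 0.1661, 0.0469], [0.4885, 0.1822, 0.0605]]
side knob 98 [0.4829 0.1551 0.0394] ((478.3341064453125, 161.72976684570312), 27.944080352783203)
   collar 127 [[0.4331, 0.1488, 0.0436], [0.4787, 0.1606, 0.0454], [0.4997, 0.1745, 0.0596]]
scene knob 54 [0.4779 0.1782 0.0403] ((482.79217529296875, 169.68795776367188), 21.570423126220703)
   collar 136 [[0.4316, 0.1584, 0.0438], [0.4736, 0.17, 0.0476], [0.498, 0.1823, 0.0609]]
```

The reported z held at 0.046 while the force rose from 16 to 31 N, so the collar is home on the knob. Lift.

Call:
step_arm([
  [0, 0, 0],
  [0, 0, -0.1],
  [0, 0, -0.4],
  [0, 0, -1],
  [0, 0, -1.8],
  [0, 0, -2.8],
  [0, 0, -3.7],
  [0, 0, -4.2],
  [0, 0, -4.2],
  [0, 0, -4.2],
], hand=[1, 1, 1, 1, 1, 1, 1, 1, 1, 1], turn=[0, 0, 0, 0, 0, 0, 0, 0, 0, 0])

```text
time: 13.6
ee_pos: [0.4871, 0.166, 0.1712]
ee_rot: [179.9, -0.3, -179.8]
force: [0.4, 0.4, -1.7]
width: 0.143
```

```bash
python3 - <<'E'
from h import *
np.set_printoptions(precision=4,suppress=True)
to(.485,.166,.172,180)
fr=[]
for n in('wrist','side','scene'):
    c=cam(n);W=cloud(c)
    q=W[(np.hypot(W[...,0]-.484,W[...,1]-.166)<.035)&(W[...,2]>.06)&(W[...,2]<.172)]
    q2=q[q[:,2]>.172-.0] if 0 else q
    print(n,len(q),'z lowest',np.sort(q[:,2])[:4])
    # tub rim
    m=(W[...,2]>.09)&(W[...,2]<.1)&(np.hypot(W[...,0]-.577,W[...,1]-.335)<.125);p=W[m]
    print('  tub',len(p),cv2.minAreaRect((p[:,:2]*1000).astype(np.float32)),np.median(p[:,2]))
    uv=cv2.projectPoints(np.array([[.484,.166,.16]]),cv2.Rodrigues(np.array(c['R']))[0],np.array(c['t']),np.array(c['intrinsics']),np.array(c['distortion']))[0].ravel().astype(int)
    if n=='wrist': f=c['frame']; cv2.imwrite('pics/wr.png',f[:,:,::-1]);f=cv2.resize(f,(400,300))
    else: f=cv2.resize(c['frame'][max(0,uv[1]-40):uv[1]+60,max(0,uv[0]-33):uv[0]+33],(198,300),interpolation=cv2.INTER_CUBIC)
    fr.append(f)
cv2.imwrite('pics/lift.png',np.hstack(fr)[:,:,::-1])
E
```

```text
t 13.6 pos [0.4871 0.166  0.1712] rot [ 179.93   -0.35 -179.76] w 0.143 F [ 0.4  0.4 -1.7] -> translation [ 0.069 -0.001 -0.026] turn 0.04
wrist 1197 z lowest [0.1272 0.1286 0.1286 0.1293]
  tub 2223 ((577.224853515625, 336.70343017578125), (151.07342529296875, 150.5932159423828), 80.003662109375) 0.09529183120018907
side 456 z lowest [0.124  0.1254 0.1255 0.1257]
  tub 252 ((577.669677734375, 332.4955139160156), (149.97329711914062, 150.00567626953125), 79.62083435058594) 0.0934822996247939
scene 352 z lowest [0.1241 0.1248 0.1262 0.1269]
  tub 577 ((576.8114624023438, 337.4787902832031), (152.64572143554688, 155.56317138671875), 79.74871826171875) 0.09486525169265098
```

View pics/lift.png

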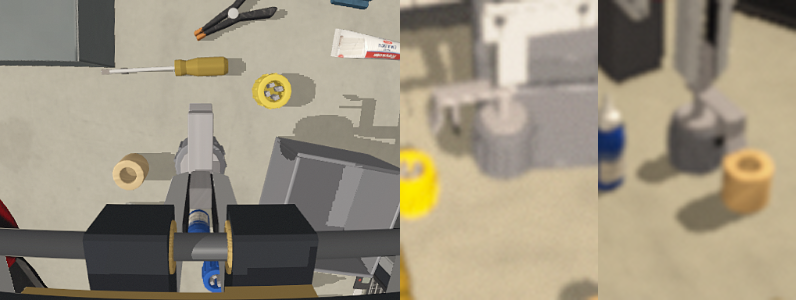

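The knob came up with the hanger: its bottom reads z ≈ 0.125 in all views, and the load is about 1.7 N. I'll use the tub's -x side, with rim midpoint (0.506,0.349), tub yaw -10° and tool yaw 170. First check the heights round it.

```bash
python3 - <<'E'
from h import *
a=dict(np.load('a.npz'));b=dict(np.load('b.npz'))
P=np.vstack([cloud(a).reshape(-1,3),cloud(b).reshape(-1,3)]);P=P[~np.isnan(P[:,0])]
xs=np.arange(.4,.74,.04);print(xs)
for y in np.arange(.52,.2,-.04): print('%.2f'%y,[int(1000*max([0,*P[(abs(P[:,0]-x)<.02)&(abs(P[:,1]-y)<.02),2]])) for x in xs])
to(.5494,.3414,.1712,170)
E
```

```text
[0.4  0.44 0.48 0.52 0.56 0.6  0.64 0.68 0.72]
0.52 [4, 1, 0, 0, 0, 0, 0, 0, 0]
0.48 [15, 6, 5, 5, 5, 6, 5, 7, 13]
0.44 [15, 4, 4, 99, 79, 5, 5, 11, 13]
0.40 [6, 5, 6, 99, 99, 98, 97, 97, 4]
0.36 [5, 5, 84, 98, 6, 11, 98, 93, 4]
0.32 [5, 5, 98, 97, 0, 9, 97, 2, 83]
0.28 [43, 45, 97, 97, 99, 97, 97, 2, 90]
0.24 [42, 44, 4, 4, 93, 97, 98, 2, 1]
t 13.75 pos [0.4862 0.1659 0.1702] rot [ 179.95   -0.49 -179.76] w 0.146 F [ 0.6 -0.5 -1.5] -> translation [-2.13   5.841 -0.048] turn 1.707
```

Call:
step_arm([
  [-0.15, 0.4, -0.2],
  [-0.4, 1.1, -0.2],
  [-0.7, 1.9, -0.2],
  [-1, 2.8, -0.2],
  [-1.35, 3.7, -0.2],
  [-1.65, 4.5, -0.2],
  [-1.9, 5.2, -0.2],
  [-2.05, 5.6, -0.2],
  [-2.13, 5.84, -0.2],
  [-2.13, 5.84, -0.2],
  [-2.13, 5.84, -0.2],
  [-2.13, 5.84, -0.2],
], hand=[1, 1, 1, 1, 1, 1, 1, 1, 1, 1, 1, 1], turn=[0.1, 0.3, 0.6, 0.9, 1.2, 1.5, 1.71, 1.71, 1.71, 1.71, 1.71, 1.71])

```text
time: 14.95
ee_pos: [0.5493, 0.3405, 0.1758]
ee_rot: [-179.9, -0.5, 169.9]
force: [-0.1, 0.3, -1.4]
width: 0.143
```

```bash
cat >> h.py <<'E'
def hook(z0):
    # tub frame: u along outward->inward (dir -10), v along dir 80 ; z0 = collar height
    th=np.radians(-10);e=np.array([[np.cos(th),np.sin(th)],[-np.sin(th),np.cos(th)]])
    for n in('wrist','side','scene'):
        c=cam(n);W=cloud(c);r=(W[...,:2]-np.array([.5772,.3365]))@e.T
        m=(W[...,2]>.092)&(W[...,2]<.099)&(r[...,0]<-.06)&(r[...,0]>-.085)&(abs(r[...,1])<.07);q=r[m]
        print(n,'rim u',len(q),np.percentile(q[:,0],[3,50,97]).round(4) if len(q) else '')
        m=(W[...,2]>z0+.028)&(W[...,2]<z0+.037)&(r[...,0]<-.04)&(r[...,0]>-.11)&(abs(r[...,1])<.03);q=r[m]
        if len(q): print('   arm u',len(q),np.percentile(q[:,0],[1,3,50]).round(4),'v',np.percentile(q[:,1],[2,50,98]).round(4),'slope',np.polyfit(q[:,0],q[:,1],1)[0].round(3),'z',np.median(W[m][:,2]).round(4))
        m=(W[...,2]>z0+.0)&(W[...,2]<z0+.028)&(r[...,0]<-.04)&(r[...,0]>-.11)&(abs(r[...,1])<.03);q=r[m]
        if len(q): print('   lip',len(q),np.percentile(q[:,0],[1,50,99]).round(4),'v',np.percentile(q[:,1],[2,50,98]).round(4),'zmin',W[m][:,2].min().round(4))
E
python3 - <<'E'
from h import *
to(.5494,.3414,.1712,170)
hook(env.sense()['ee_pos'][2]-.0061)
E
```

```text
t 14.95 pos [0.5493 0.3405 0.1758] rot [-179.93   -0.5   169.94] w 0.143 F [-0.1  0.3 -1.4] -> translation [-0.     0.031  0.153] turn -0.01
wrist rim u 826 [-0.0747 -0.0722 -0.0702]
   arm u 2251 [-0.0785 -0.078  -0.0602] v [-0.0092 -0.001   0.0079] slope -0.0 z 0.2036
   lip 538 [-0.0832 -0.0786 -0.0402] v [-0.0169 -0.001   0.0153] zmin 0.1697
side rim u 65 [-0.0736 -0.0711 -0.0683]
   arm u 75 [-0.0763 -0.076  -0.0586] v [-0.0123 -0.0044  0.0062] slope 0.015 z 0.2015
   lip 43 [-0.0818 -0.0649 -0.0401] v [-0.0134 -0.0098  0.0053] zmin 0.1698
scene rim u 152 [-0.0773 -0.0736 -0.0695]
   arm u 112 [-0.0799 -0.0793 -0.0643] v [-0.0094 -0.0011  0.0077] slope -0.009 z 0.2034
   lip 106 [-0.0844 -0.0776 -0.0403] v [-0.0096  0.0032  0.0137] zmin 0.1699
```

The slot centre is about 1.3 mm inward of the rim in every view. I'll shift outward and descend until the leg tips are just above the rim.

Call:
step_arm([
  [0.045, 0.02, 0],
  [0.045, 0.02, 0.3],
  [0.045, 0.02, 0.8],
  [0.045, 0.02, 1.3],
  [0.045, 0.02, 1.8],
  [0.045, 0.02, 2.1],
  [0.045, 0.02, 2.25],
  [0.045, 0.02, 2.3],
  [0.045, 0.02, 2.3],
  [0.045, 0.02, 2.3],
], hand=[1, 1, 1, 1, 1, 1, 1, 1, 1, 1], turn=[0, 0, 0, 0, 0, 0, 0, 0, 0, 0])

```text
time: 16.1
ee_pos: [0.5483, 0.3419, 0.108]
ee_rot: [180.0, -0.4, 169.9]
force: [-0.3, -0.8, -0.9]
width: 0.147
```

```bash
python3 - <<'E'
from h import *
to(.548,.3417,.0711,170)
hook(env.sense()['ee_pos'][2]-.0056)
c=cam('side');cv2.imwrite('pics/s5.png',cv2.resize(c['frame'][100:205,200:330],(780,600),interpolation=cv2.INTER_CUBIC)[:,:,::-1])
E
```

```text
t 16.1 pos [0.5483 0.3419 0.108 ] rot [179.99  -0.39 169.94] w 0.147 F [-0.3 -0.8 -0.9] -> translation [ 1.000e-03 -1.000e-02  1.229e+00] turn -0.01
wrist rim u 1442 [-0.075  -0.0727 -0.0692]
   arm u 2304 [-0.0797 -0.0791 -0.0609] v [-0.008   0.0003  0.0091] slope -0.001 z 0.1357
   lip 550 [-0.0844 -0.0798 -0.0404] v [-0.0162  0.0003  0.0166] zmin 0.1024
side rim u 56 [-0.0735 -0.0712 -0.0665]
   arm u 76 [-0.0784 -0.0781 -0.0604] v [-0.012  -0.0045  0.0061] slope -0.008 z 0.1338
   lip 40 [-0.0817 -0.0661 -0.0402] v [-0.0144 -0.0088  0.0059] zmin 0.1026
scene rim u 148 [-0.0766 -0.0737 -0.0687]
   arm u 109 [-0.0798 -0.0796 -0.0629] v [-0.0089  0.0002  0.0088] slope -0.003 z 0.1355
   lip 104 [-0.085  -0.079  -0.0405] v [-0.0089  0.0039  0.0144] zmin 0.1024
```

View pics/s5.png

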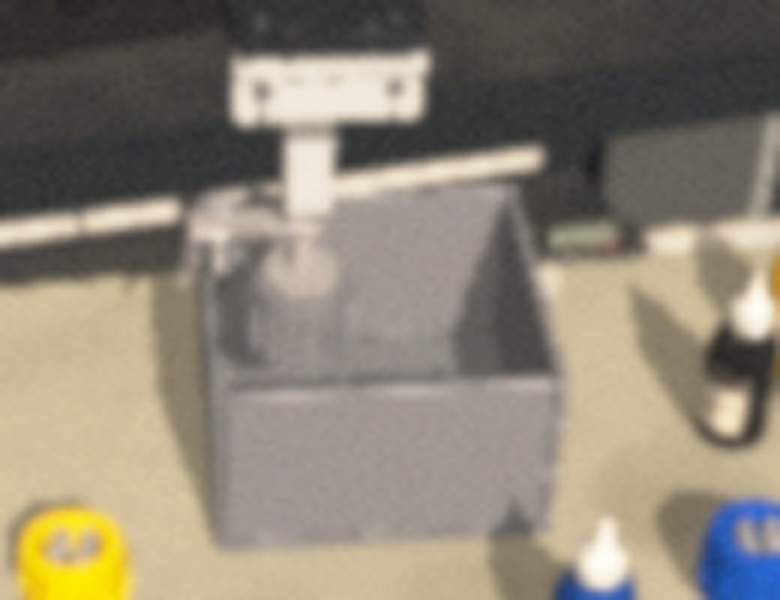

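The side view shows the knob inside the tub and the hook straddling the left rim at (205,240). Slot and rim now agree within 1 mm in all three views. Lower it on.

Call:
step_arm([
  [0, 0, 0.1],
  [0, 0, 0.25],
  [0, 0, 0.4],
  [0, 0, 0.5],
  [0, 0, 0.5],
  [0, 0, 0.5],
], hand=[1, 1, 1, 1, 1, 1], turn=[0, 0, 0, 0, 0, 0])

```text
time: 16.9
ee_pos: [0.5478, 0.3418, 0.0924]
ee_rot: [-180.0, -0.4, 169.9]
force: [0.2, -0.6, -1.4]
width: 0.148
```

Call:
step_arm([
  [0, 0, 0.1],
  [0, 0, 0.25],
  [0, 0, 0.4],
  [0, 0, 0.55],
  [0, 0, 0.65],
  [0, 0, 0.65],
  [0, 0, 0.65],
], hand=[1, 1, 1, 1, 1, 1, 1], turn=[0, 0, 0, 0, 0, 0, 0])

```text
time: 17.6
ee_pos: [0.5477, 0.3418, 0.0729]
ee_rot: [-180.0, -0.4, 169.9]
force: [0.2, 0.2, -1.6]
width: 0.145
```

```bash
python3 - <<'E'
from h import *
to(.548,.3417,.0711,170)
hook(env.sense()['ee_pos'][2]-.0056)
E
```

```text
t 17.6 pos [0.5477 0.3418 0.0729] rot [-179.98   -0.45  169.94] w 0.145 F [ 0.2  0.2 -1.6] -> translation [-0.012 -0.     0.059] turn -0.009
wrist rim u 2083 [-0.075  -0.0728 -0.0695]
   arm u 2804 [-0.0803 -0.0793 -0.0652] v [-0.0246  0.      0.0251] slope 0.001 z 0.1005
   lip 1109 [-0.085  -0.0748 -0.0404] v [-0.0282 -0.      0.0277] zmin 0.0673
side rim u 83 [-0.078  -0.0709 -0.0616]
   arm u 69 [-0.0789 -0.0786 -0.0613] v [-0.0115 -0.0043  0.0072] slope -0.096 z 0.0988
   lip 59 [-0.0829 -0.0701 -0.0406] v [-0.0256 -0.0091  0.0246] zmin 0.0676
scene rim u 154 [-0.0802 -0.074  -0.0692]
   arm u 125 [-0.0813 -0.0809 -0.0682] v [-0.0254 -0.0003  0.0204] slope 0.05 z 0.1004
   lip 234 [-0.0849 -0.0747 -0.0414] v [-0.0285  0.0028  0.0287] zmin 0.0674
```

It is on the rim without any side force. Lower the last 2 mm until the load transfers.

Call:
step_arm([
  [0, 0, 0.04],
  [0, 0, 0.08],
  [0, 0, 0.1],
  [0, 0, 0.1],
  [0, 0, 0.1],
], hand=[1, 1, 1, 1, 1], turn=[0, 0, 0, 0, 0])

```text
time: 18.25
ee_pos: [0.5483, 0.3421, 0.0712]
ee_rot: [180.0, -0.4, 169.9]
force: [-1.1, -0.6, 4.0]
width: 0.144
```

The rim carries it: the force rose to +4 N. Open moderately and retreat straight up.

Call:
step_arm([
  [0, 0, -0.03],
  [0, 0, -0.03],
  [0, 0, -0.03],
  [0, 0, -0.03],
  [0, 0, -0.03],
], hand=[0.6, 0.4, 0.2, 0.2, 0.2], turn=[0, 0, 0, 0, 0])

```text
time: 18.75
ee_pos: [0.5482, 0.342, 0.0718]
ee_rot: [180.0, -0.4, 169.9]
force: [0.0, 1.0, 0.1]
width: 0.398
```

Call:
step_arm([
  [0, 0, -0.3],
  [0, 0, -0.8],
  [0, 0, -1.6],
  [0, 0, -2.6],
  [0, 0, -3.8],
  [0, 0, -5],
  [0, 0, -5],
  [0, 0, -5],
  [0, 0, -5],
  [0, 0, -5],
], hand=[0.2, 0.2, 0.2, 0.2, 0.2, 0.2, 0.2, 0.2, 0.2, 0.2], turn=[0, 0, 0, 0, 0, 0, 0, 0, 0, 0])

```text
time: 19.75
ee_pos: [0.5479, 0.3412, 0.2196]
ee_rot: [-179.9, -0.6, 169.9]
force: [0.3, 0.0, -1.0]
width: 0.396
```

```bash
python3 - <<'E'
from h import *
to(.548,.3417,.2,170)
hook(.0655)
w=cam('wrist');s=cam('side');a=cam('scene')
W=cloud(w);th=np.radians(-10);e=np.array([[np.cos(th),np.sin(th)],[-np.sin(th),np.cos(th)]]);r=(W[...,:2]-np.array([.5772,.3365]))@e.T
m=(W[...,2]>.128)&(W[...,2]<.138)&(np.hypot(r[...,0]+.03,r[...,1])<.03);print('head top u,v',r[m].mean(0),W[m].mean(0),'n',m.sum())
for n,c in(('side',s),('scene',a),('wrist',w)):
    C=cloud(c);rr=(C[...,:2]-np.array([.5772,.3365]))@e.T
    m=(C[...,2]>.02)&(C[...,2]<.07)&(np.hypot(rr[...,0]+.031,rr[...,1])<.03);q=C[m];
    print(n,'knob z',np.percentile(q[:,2],[1,50,99]).round(4),'u',np.percentile(rr[m][:,0],[1,99]).round(4),'v',np.percentile(rr[m][:,1],[1,99]).round(4))
f=[cv2.resize(s['frame'][110:200,215:305],(400,400),interpolation=cv2.INTER_CUBIC),cv2.resize(w['frame'],(400,400))]
cv2.imwrite('pics/end.png',np.hstack(f)[:,:,::-1])
E
```

```text
t 19.75 pos [0.5479 0.3412 0.2196] rot [-179.9    -0.57  169.94] w 0.396 F [ 0.3  0.  -1. ] -> translation [-0.006  0.017  0.654] turn -0.01
wrist rim u 895 [-0.0768 -0.072  -0.0614]
   arm u 932 [-0.0776 -0.0769 -0.0654] v [-0.0262  0.001   0.0264] slope -0.009 z 0.0971
   lip 258 [-0.0849 -0.0784 -0.0407] v [-0.027   0.0001  0.0274] zmin 0.0655
side rim u 85 [-0.0763 -0.0708 -0.0611]
   arm u 65 [-0.0763 -0.0746 -0.0638] v [-0.0208 -0.0043  0.0161] slope 0.012 z 0.0958
   lip 64 [-0.0829 -0.067  -0.0402] v [-0.0206 -0.0077  0.0285] zmin 0.0656
scene rim u 170 [-0.078  -0.0739 -0.063 ]
   arm u 124 [-0.08   -0.0785 -0.0701] v [-0.0275  0.0005  0.0259] slope 0.031 z 0.0968
   lip 228 [-0.0847 -0.0751 -0.0414] v [-0.0286  0.0025  0.0286] zmin 0.0655
head top u,v [-0.02607535  0.00046543] [0.55160162 0.3414863  0.12907368] n 171
side knob z [0.0381 0.0609 0.069 ] u [-0.0564 -0.0126] v [-0.0234  0.0113]
scene knob z [0.0581 0.0657 0.0694] u [-0.0409 -0.0181] v [0.0022 0.021 ]
wrist knob z [0.0302 0.062  0.0681] u [-0.055  -0.0172] v [-0.0214  0.0229]
```

View pics/end.png

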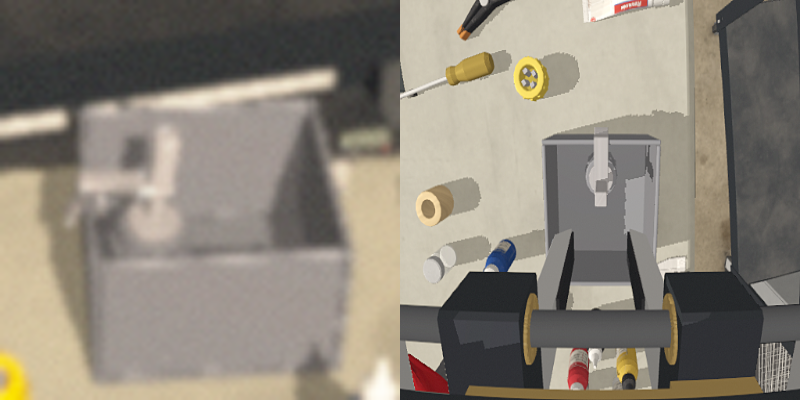

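The picture shows the knob hanging inside the tub, hook over the -x rim, tilted a few degrees, with the gripper clear. One last check for stillness and moved objects, then hand in.

```bash
python3 - <<'E'
from h import *
for i in range(2):
    W=cloud(cam('wrist'));m=(W[...,2]>.126)&(W[...,2]<.138)&(np.hypot(W[...,0]-.5516,W[...,1]-.3415)<.02);print('head',W[m].mean(0).round(4))
a=dict(np.load('a.npz'));c=cam('scene');A=cloud(a);C=cloud(c)
for nm,(x0,y0,x1,y1) in dict(bottle=(255,160,275,198),jar=(292,160,307,188),driver=(298,220,350,252),glue=(195,278,260,308)).items():
    print(nm,'median img diff',np.abs(a['frame'][y0:y1,x0:x1].astype(int)-c['frame'][y0:y1,x0:x1]).mean().round(1))
print(env.sense()['time']);print(env.sign_off())
E
```

```text
head [0.5521 0.3416 0.1286]
head [0.5519 0.3414 0.1286]
bottle median img diff 2.6
jar median img diff 4.1
driver median img diff 3.7
glue median img diff 2.7
20.2
the job is handed in; nothing more can be done
None
```

The knob is hanging in the tub by the hanger, and I handed the job in at about 20 s of the 64 s allowed. I pressed the shank home in the grey knob: at 31 N the collar went no further. I then lifted the knob by the hanger and hooked it over the tub's -x rim. The gripper was open and clear when I handed in.

- **Last checks:** The hanger was still, with its head steady to about 0.2 mm. It hangs a few degrees off vertical. By the cameras the knob is about 13 mm from the nearest wall; its underside was not seen directly, but from the geometry it should be about 20 mm above the floor. The bottle, jar, screwdriver and glue tube look unmoved in the scene image.
- **What disagreed:** The real fingertips were 31 to 33 mm above the reported TCP. My first grasp therefore closed just above the hanger's head, on nothing and without disturbing anything. I corrected for this from the camera depth, and the second grasp held.

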